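# Pass a finger-jointed block through the width gauge

## Robot

A 6-joint arm with a two-finger parallel gripper is mounted at the origin on the work surface; the furniture and walls round the work are solid. World frame = base frame: x ahead of the robot, y to its left, z up, the work surface at z = 0. Lengths are in m, angles in rad, forces in N, time in s.
With the tool pointing down it reaches from about 0.3 to 0.85 m from the base axis. Payload 4.2 kg.
Tool frame: the origin (TCP) lies at the very end of the fingers, on their centre line; the grasp point (between the pads) lies 19 mm behind it; x points along the fingers, z is the direction in which the jaws open and shut, and the axes are right-handed (so a half turn about x gives the same grasp; the last joint's range is limited). The gripper opens to 91 mm and grips with 3 to 60 N. Pads are 32 mm wide; open, the fingers measure 118 mm over their backs; the gripper's body (76 mm by 178 mm) begins 60 mm behind the grasp point.
Start: joints at [1.185, 0.32, 1.565, -0, 1.257, -0.02], TCP at [0.206, 0.537, 0.214] pointing down, gripper open.
Joint ranges: [-3.11, 3.11], [-0.84, 2.01], [0.21, 2.61], [-1.34, 4.49], [0.05, 2.63], [-2.56, 2.56]. Speed limits (rad/s): [2.57, 2.57, 3.14, 3.14, 3.14, 3.14].

## Interface

Orientations are given as a unit quaternion [w, x, y, z].
In Python, from bench import * gives the robot as it stands.
- The arm moves only by the tool carry_out, never from a script. Its argument "steps" is a list of rows, each a list of 7 numbers: the finger opening in cm, from 0 to 9.12, then the shift along the tool's x, y, z in cm, then the turn, a rotation vector about the tool's x, y, z in degrees. In form: [[claw, tx, ty, tz, ax, ay, az], ...]. A call has 1 to 20 rows; each row shifts and turns the commanded pose from where the row before left it, along the tool's axes as they then stand; what a row does not reach is not made up. A row lasts 1/12 s, in which the tool goes at most 41.7 mm and 7.16 degrees, less where a joint would pass 70% of its speed; a pose out of reach is approached as far as the arm can. A call with a gripper value outside its range is refused whole. The fingers move at their own pace and stop on an object; "force" is the grip in N (left out, the last holds). Time passes only in rows, so rows that do not move let the fingers close. It gives the time, the measured TCP pose, the force and the opening at its end, in the units of the state.
- state(): the state, without advancing time (a new reading comes with each control period).
- get_image(name): name is "scene" or "top"; returns a dict with "color" (420x560x3 uint8, red, green, blue), "mtx" (3x3 intrinsics, pixels), "world_to_cam" (4x4, takes a point from world to camera coordinates). Camera axes: x right, y up, looking along -z (the intrinsics and any distortion apply to the point x, -y, -z); pixel columns grow to the right and rows downward; lengths in m; the calibration is good to about 2 mm. A picture is of the moment at which its call begins. There is no depth.
- hand_in(): hands the job in, once; it reports no verdict.
The state is a dict: "time_s": time; "qpos": joint angles; "dq": joint speeds; "tau": joint torques, N m; "position": TCP position; "ee_rot": TCP orientation; "ft_force": force on the tool from outside, world axes, zero at the start; "ft_torque": the same for the moment, N m; "finger_gap": opening from 0.0 (shut) to 1.0 (fully open).
Only numpy, scipy, OpenCV 4.12 (cv2) and the standard library are available. Lean on these libraries where they do the work, as an engineer would, in place of code of your own. Each camera call takes 0.05 s, during which the arm holds its last target.

## Task

Push the short dark finger-jointed block lengthwise along the raised gauge table and right through the gap between the two steel posts, until the whole block has come out on the far side (towards the robot's right), and stop there: its trailing end just past the posts, no more than about 2.5 cm beyond them, and the block still lying in line with the gap. Only push it with the fingertips or the outside of the fingers, never lift it, and leave the two nuts, the wedge and the bolt where they are.

Things in the scene. Friction and masses are not known exactly. Their poses are not given: they have to be found in the camera images.
- block: Work piece: short dark brown finger-jointed block lying loose on the gauge table, 45 x 122 x 26 mm, 0.06-0.15 kg, the trailing end white with set glue. Origin: centre of its underside; own y along its length, z up. The solid wood spans x = -23 to 20, y = -59 to 61 mm. Its +y end leads: it starts 20-50 mm before the posts, up to 20 mm off the gap's line and 0.22 rad askew.
- gauge: Fixed gauge table, plate 340 x 112 mm, top at z = 130 mm, with two round steel posts 24 mm thick, rising 38 mm, 49 mm clear gap. Origin: at bed level under the gap's middle. Own x: the way through (world -y within 0.18 rad); plate from x = -190 to 150 mm; posts' axes at y = +36.5, -36.5 mm. Blue feet on the plate: x -30 to 30 mm, 28-48 mm off the centre line, 10 mm high.
- wedge: A loose hardwood wedge, 30 x 100 x 20 mm, origin at the centre of its underside, lying on the bed nearer to the robot. To be left alone.
- bolt: A loose rusty bolt standing upright on its head on the bed, 19 x 21 x 67 mm, origin at the centre of its underside. To be left alone.
- big_nut: The big loose hexagon nut, 24 x 27 x 13 mm, nearly black, origin at the centre of its underside. It lies on the gauge table beyond the posts, beside the block's way out: 42 mm off the centre line, on one side (the other nut on the other), 80 to 120 mm past the middle of the gap. To be left alone.
- small_nut: The small loose hexagon nut, 19 x 22 x 10 mm, rusty, origin at the centre of its underside. It lies on the gauge table beyond the posts, beside the block's way out: 42 mm off the centre line, on one side (the other nut on the other), 80 to 120 mm past the middle of the gap. To be left alone.

How it is judged:
By the outcome, as a careful person would: the job done as asked, in the order asked, and still so for the second after the job is handed in, with the robot touching nothing.
It also fails if it takes over 72 s, if anything falls off the work surface, if the arm or the gripper's body presses on something with over 40 N, if the wrist force passes 120 N, or if a joint passes its speed limit or range.

## Working session

There is one attempt and no reset: what is moved stays moved. The work goes in short steps, Python scripts to look and compute and a tool call to move; the robot and the scene stay as the last step left them, time stands still between calls to the robot, and variables do not carry over. Pictures are saved under pics/ and viewed, and the job is handed in when it is done.

Besides the shell and the picture viewer there is one more tool, called as a command line: name --pt "numbers of a row" for each row, then --argument value for the rest. carry_out: Moves the arm, as the interface text tells. Its arguments: {"type":"object","properties":{"steps":{"type":"array","items":{"type":"array","items":{"type":"number"}}},"force":{"type":"number"}},"required":["steps"]}

```bash
mkdir -p pics; ls; python3 - <<'E'
from bench import *
import cv2
s=state();print(s)
for n in("scene","top"):
    d=get_image(n);cv2.imwrite(f"pics/{n}0.png",d["color"][:,:,::-1]);print(n,d["mtx"],d["world_to_cam"],[k for k in d])
E
```

```text
pics
{'time_s': 0.0, 'qpos': array([ 1.18498615e+00,  3.20275673e-01,  1.56570346e+00, -6.54649708e-06,
        1.25741978e+00, -2.00190160e-02]), 'dq': array([-8.47054125e-04,  3.49900029e-05,  9.03384616e-04,  9.22213554e-04,
        1.10230639e-03,  4.41918800e-04]), 'tau': array([ 1.75424437e-03, -4.12467098e+01, -2.31976998e+01,  7.28501240e-02,
        4.57580318e-02, -1.70894086e-04]), 'position': array([0.20548301, 0.53646387, 0.21312014]), 'ee_rot': array([ 0.58206666, -0.40107534,  0.58313084,  0.40036907]), 'ft_force': array([ 0.06070356,  0.14477799, -0.87040786]), 'ft_torque': array([-0.00178953,  0.01487587,  0.0274486 ]), 'finger_gap': 0.9973212271011624}
scene [[518.17018644   0.         291.87042917]
 [  0.         518.17018644 214.13943481]
 [  0.           0.           1.        ]] [[ 0.11664371 -0.99296949  0.02014563  0.0709307 ]
 [ 0.71420639  0.09795823  0.69304648 -0.45841899]
 [-0.69014743 -0.06645138  0.72061136 -0.58450269]
 [ 0.          0.          0.          1.        ]] ['color', 'mtx', 'world_to_cam']
top [[438.43168289   0.         282.12142162]
 [  0.         438.43168289 211.48072326]
 [  0.           0.           1.        ]] [[-0.00535018 -0.99991382  0.0119886   0.11709111]
 [ 0.98672685 -0.00333305  0.16235462 -0.51063994]
 [-0.16230067  0.0126981   0.98665964 -0.85952691]
 [ 0.          0.          0.          1.        ]] ['color', 'mtx', 'world_to_cam']
```

View pics/scene0.png

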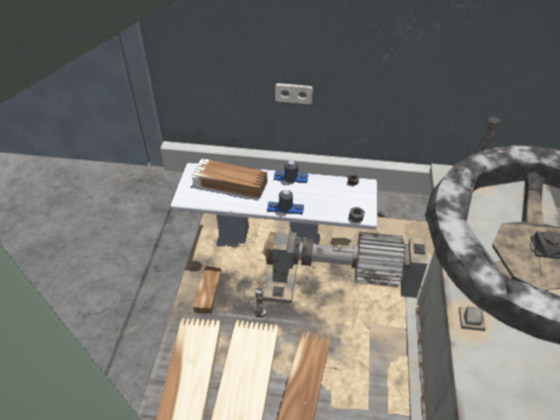

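View pics/top0.png

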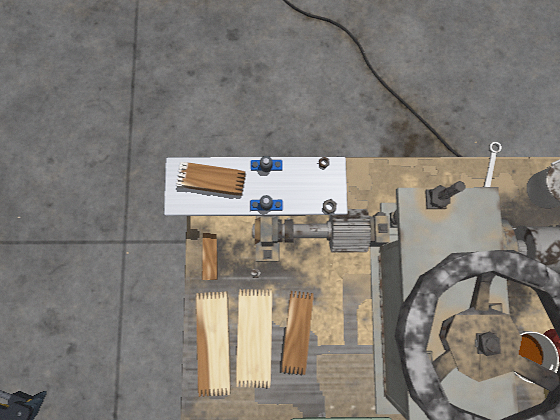

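```bash
python3 - <<'E'
import cv2
a=cv2.imread("pics/top0.png")[150:220,160:352];cv2.imwrite("pics/top0c.png",cv2.resize(a,None,fx=4,fy=4,interpolation=cv2.INTER_CUBIC))
a=cv2.imread("pics/scene0.png")[145:235,170:385];cv2.imwrite("pics/scene0c.png",cv2.resize(a,None,fx=3.7,fy=3.7,interpolation=cv2.INTER_CUBIC))
E
```

```text
(no output)
```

View pics/top0c.png

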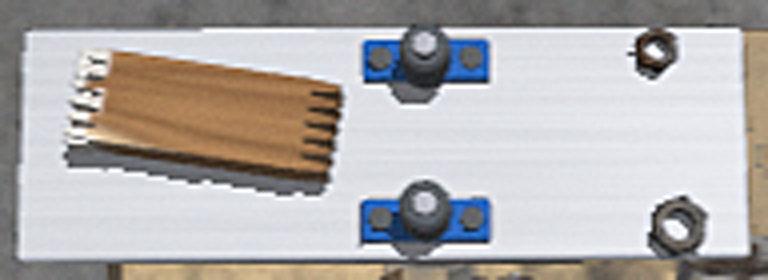

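View pics/scene0c.png

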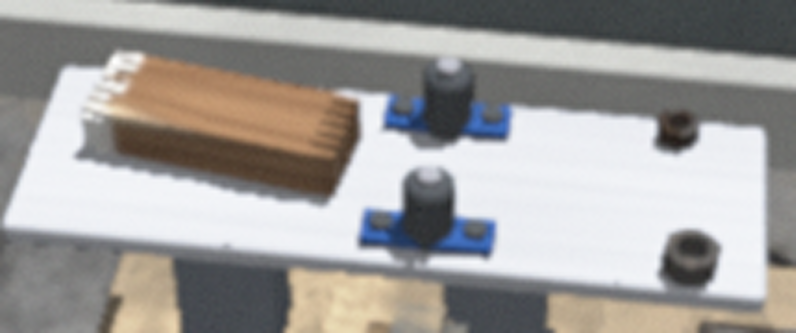

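```bash
cat > h.py <<'E'
import numpy as np
from bench import *
import json,os
if not os.path.exists('cal.npz'):
    np.savez('cal.npz',**{n+k:get_image(n)[k] for n in('top','scene') for k in('mtx','world_to_cam')})
C=np.load('cal.npz')
def bp(n,u,v,z):
    K=C[n+'mtx'];T=C[n+'world_to_cam'];R=T[:3,:3];c=-R.T@T[:3,3]
    d=np.linalg.inv(K)@[u,v,1];d=R.T@(d*[1,-1,-1]);return c+d*(z-c[2])/d[2]
def pj(n,p):
    K=C[n+'mtx'];T=C[n+'world_to_cam'];q=(T[:3,:3]@p+T[:3,3])*[1,-1,-1];q=K@q;return q[:2]/q[2]
E
python3 - <<'E'
from h import *
np.set_printoptions(precision=4,suppress=True)
t=lambda p:((p[0]+.5)/4-.5+160,(p[1]+.5)/4-.5+150)
s=lambda p:((p[0]+.5)/3.7-.5+170,(p[1]+.5)/3.7-.5+145)
for n,f,L in(("top",t,dict(plate=(.13,[(25,30),(742,30),(748,258),(18,258)]),post=(.168,[(425,42),(425,203)]),block=(.156,[(83,50),(343,85),(328,185),(68,145)]),nut=(.14,[(656,50),(678,225)]))),
 ("scene",s,dict(plate=(.13,[(62,67),(765,127),(767,294),(5,226)]),post=(.168,[(447,66),(430,175)]),block=(.156,[(115,52),(358,98),(332,160),(85,108)]),nut=(.14,[(678,125),(690,248)])))):
  for k,(z,l) in L.items(): print(n,k,np.array([bp(n,*f(p),z)[:2] for p in l]).tolist())
E
```

```text
top plate [[0.600846604778085, 0.33408266434303535], [0.6002320850013317, -0.003651696267844118], [0.491150547537052, -0.0032980312545823343], [0.49231222242650385, 0.33321653496313264]]
top post [[0.5837425177202826, 0.14514511292523], [0.5102451162037013, 0.1450963300406319]]
top block [[0.5837308537512003, 0.3007139985998684], [0.5671088691463733, 0.1826023112294134], [0.520895865625292, 0.1889525124563875], [0.5395920862452209, 0.30602351225229363]]
top nut [[0.5877324762277063, 0.03835463089259475], [0.5049795973546817, 0.029984947958493297]]
scene plate [[0.5984804203215243, 0.33421928326339745], [0.6024183565021317, -0.0040437940584606424], [0.49407669877491694, -0.005347144086366468], [0.4896106847573464, 0.331462163968099]]
scene post [[0.5808991188604763, 0.1454990521498472], [0.5084979414910995, 0.14421330794850373]]
scene block [[0.5831540819415717, 0.30158740576791376], [0.5669488711203771, 0.1845568660081443], [0.5245426797497666, 0.18970681278785317], [0.5430191526339789, 0.30567882840538685]]
scene nut [[0.5868690346842573, 0.037549443156161884], [0.5075523448197544, 0.02951728370405588]]
```

```bash
cat >> h.py <<'E'
from scipy.spatial.transform import Rotation as Ro
def toolR(s=None):
    s=s or state();q=s["ee_rot"];return Ro.from_quat([q[1],q[2],q[3],q[0]])
def to(target,jaw,s=None):
    # target TCP, jaw = desired tool z world; tool x down. prints the turn and shift in tool frame
    s=s or state();R=toolR(s);x=np.array([0,0,-1.]);z=np.array(jaw,float);z/=np.linalg.norm(z)
    Rt=Ro.from_matrix(np.c_[x,np.cross(z,x),z])
    print("time",s["time_s"],"pos",s["position"].round(4),"F",s["ft_force"].round(2),"gap",s["finger_gap"])
    print("turn deg",(R.inv()*Rt).as_rotvec(degrees=True).round(2))
    d=np.array(target)-s["position"]
    print("shift now cm",(R.inv().apply(d)*100).round(2),"after turn",(Rt.inv().apply(d)*100).round(2))
E
python3 - <<'E'
from h import *
print(toolR().as_matrix().round(3))
to([.62,.245,.213],[0,1,0]);to([.62,.245,.213],[0,-1,0]);print(state()["qpos"])
E
```

```text
[[-0.    -0.934  0.358]
 [-0.     0.358  0.934]
 [-1.    -0.    -0.001]]
time 0.3 pos [0.2056 0.5368 0.2137] F [-0.94 -0.28  0.28] gap 0.9981077677544603
turn deg [-2.096e+01 -3.000e-02 -1.000e-02]
shift now cm [  0.07 -49.13 -12.43] after turn [  0.07 -41.44 -29.18]
time 0.3 pos [0.2056 0.5368 0.2137] F [-0.94 -0.28  0.28] gap 0.9981077677544603
turn deg [ 1.5904e+02 -1.0000e-02  4.0000e-02]
shift now cm [  0.07 -49.13 -12.43] after turn [ 0.07 41.44 29.18]
[ 1.18499678e+00  3.19860940e-01  1.56486497e+00 -1.16737246e-05
  1.25739061e+00 -1.99978113e-02]
```

carry_out --pt "9.12 0 0 0 -5.24 0 0" --pt "9.12 0 0 0 -5.24 0 0" --pt "9.12 0 0 0 -5.24 0 0" --pt "9.12 0 0 0 -5.24 0 0" --pt "9.12 0 -2.76 -1.945 0 0 0" --pt "9.12 0 -2.76 -1.945 0 0 0" --pt "9.12 0 -2.76 -1.945 0 0 0" --pt "9.12 0 -2.76 -1.945 0 0 0" --pt "9.12 0 -2.76 -1.945 0 0 0" --pt "9.12 0 -2.76 -1.945 0 0 0" --pt "9.12 0 -2.76 -1.945 0 0 0" --pt "9.12 0 -2.76 -1.945 0 0 0" --pt "9.12 0 -2.76 -1.945 0 0 0" --pt "9.12 0 -2.76 -1.945 0 0 0" --pt "9.12 0 -2.76 -1.945 0 0 0" --pt "9.12 0 -2.76 -1.945 0 0 0" --pt "9.12 0 -2.76 -1.945 0 0 0" --pt "9.12 0 -2.76 -1.945 0 0 0" --pt "9.12 0 -2.76 -1.945 0 0 0" --pt "9.12 0 0 0 0 0 0"

```text
time_s: 1.97
position: [0.6243, 0.2411, 0.213]
ee_rot: [0.501, -0.5, 0.501, 0.498]
ft_force: [-0.2, 0.7, 0.2]
finger_gap: 1.002
```

```bash
python3 - <<'E'
from h import *
import cv2
to([.62,.245,.139],[0,1,0]);print(state()["qpos"])
for n in("scene","top"): cv2.imwrite(f"pics/{n}1.png",get_image(n)["color"][:,:,::-1])
E
```

```text
time 1.9667 pos [0.6243 0.2411 0.213 ] F [-0.17  0.68  0.21] gap 1.0024207666023308
turn deg [-0.27 -0.12  0.15]
shift now cm [7.4  0.45 0.4 ] after turn [7.4  0.43 0.39]
[ 0.35284869  0.47027458  1.32953272 -0.00301232  1.34002597 -1.21256144]
```

View pics/scene1.png

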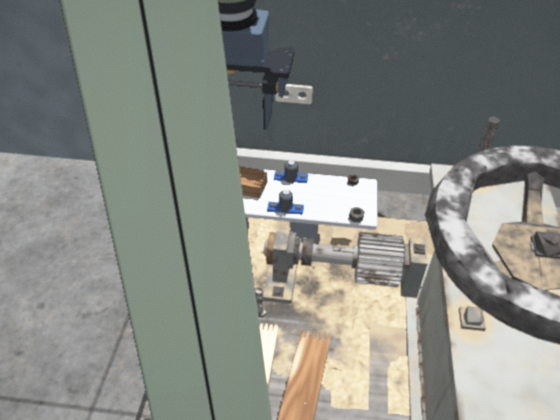

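View pics/top1.png

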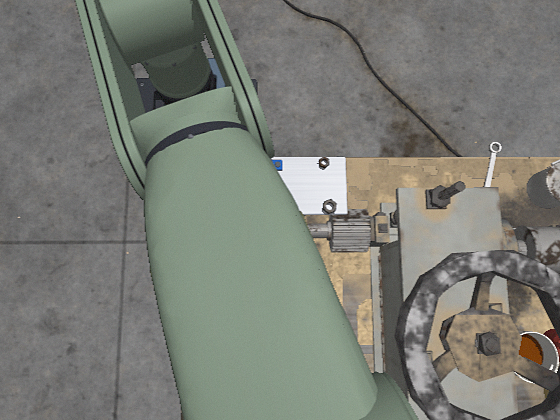

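carry_out --pt "9.12 0 0 0 0 0 0" --pt "9.12 2 0 0 0 0 0" --pt "9.12 2 0 0 0 0 0" --pt "9.12 2 0 0 0 0 0" --pt "9.12 1.4 0 0 0 0 0" --pt "9.12 0 0 0 0 0 0" --pt "9.12 0 0 0 0 0 0"

```text
time_s: 2.65
position: [0.6185, 0.2461, 0.1398]
ee_rot: [0.499, -0.5, 0.5, 0.501]
ft_force: [0.1, 0.3, 0.5]
finger_gap: 1.0
```

```bash
python3 - <<'E'
from h import *
import cv2
to([.584,.245,.139],[0,1,0])
for n in("scene",): cv2.imwrite(f"pics/{n}2.png",get_image(n)["color"][:,:,::-1])
E
```

```text
time 2.65 pos [0.6185 0.2461 0.1398] F [0.06 0.34 0.53] gap 1.0000852435026248
turn deg [ 0.09 -0.01 -0.08]
shift now cm [ 0.09  3.45 -0.11] after turn [ 0.08  3.45 -0.11]
```

View pics/scene2.png

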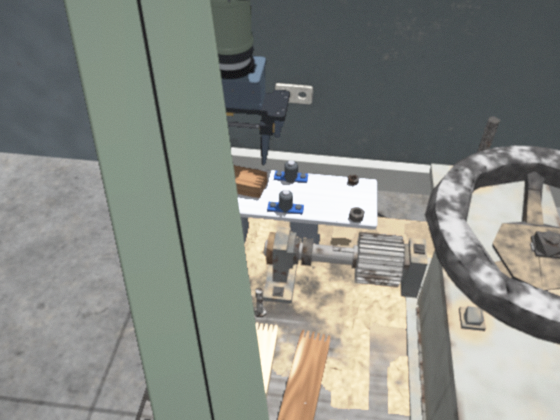

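```bash
python3 - <<'E'
from h import *
import cv2
print([state()["position"].round(4) for _ in range(1)])
a=cv2.imread("pics/scene2.png")[80:230,220:330];cv2.imwrite("pics/s2c.png",cv2.resize(a,None,fx=4,fy=4,interpolation=cv2.INTER_CUBIC))
for y in(.187,.2,.3): print(pj("scene",[.6185,y,.1395]),pj("scene",[.6025,y,.1395]))
E
```

```text
[array([0.6194, 0.2462, 0.1409])]
[269.5330088  158.96068098] [268.20249462 164.78383488]
[262.31584122 158.29821533] [260.89930497 164.1078484 ]
[207.24704991 153.24343693] [205.17958517 158.95040635]
```

View pics/s2c.png

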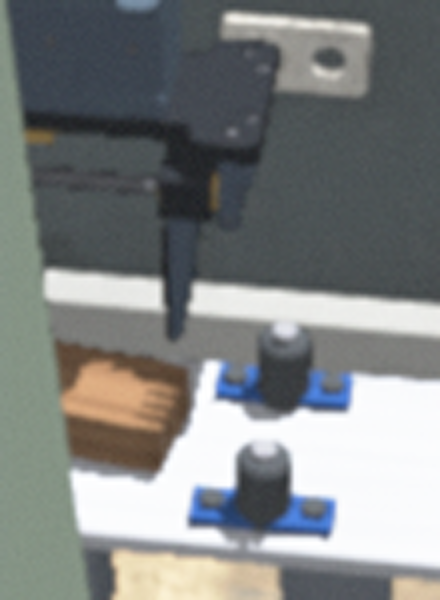

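carry_out --pt "9.12 0 0.5 0 0 0 0" --pt "9.12 0 0.5 0 0 0 0" --pt "9.12 0 0.5 0 0 0 0" --pt "9.12 0 0.25 0 0 0 0" --pt "9.12 0 0.25 0 0 0 0" --pt "9.12 0 0.25 0 0 0 0" --pt "9.12 0 0.25 0 0 0 0" --pt "9.12 0 0.25 0 0 0 0" --pt "9.12 0 0.25 0 0 0 0" --pt "9.12 0 0.25 0 0 0 0" --pt "9.12 0 0.25 0 0 0 0" --pt "9.12 0 0 0 0 0 0" --pt "9.12 0 0 0 0 0 0"

```text
time_s: 3.78
position: [0.5844, 0.2452, 0.1399]
ee_rot: [0.5, -0.5, 0.5, 0.5]
ft_force: [-0.4, 0.1, -1.2]
finger_gap: 1.002
```

```bash
python3 - <<'E'
from h import *
import cv2
to([.584,.245,.139],[0,1,0])
a=get_image("scene")["color"][80:230,180:330,::-1];cv2.imwrite("pics/s3c.png",cv2.resize(a,None,fx=4,fy=4,interpolation=cv2.INTER_CUBIC))
E
```

```text
time 3.7833 pos [0.5844 0.2452 0.1399] F [-0.42  0.1  -1.23] gap 1.0016679092401797
turn deg [ 0.01 -0.01 -0.03]
shift now cm [ 0.09  0.04 -0.02] after turn [ 0.09  0.04 -0.02]
```

View pics/s3c.png

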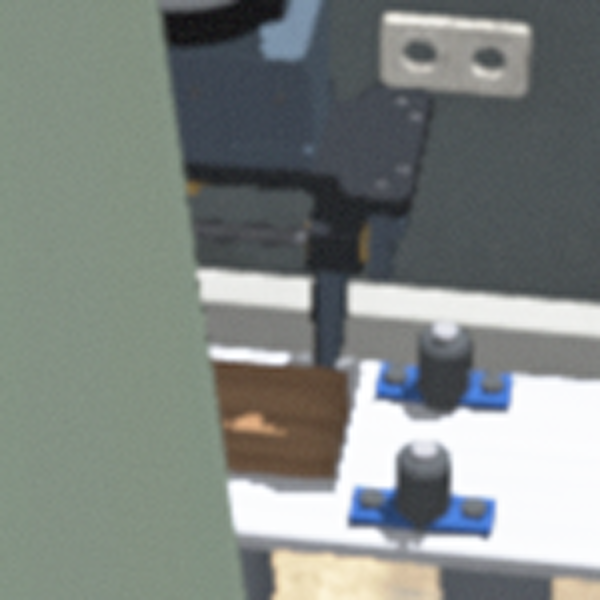

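carry_out --pt "9.12 0 -1 0 0 0 0" --pt "9.12 0 -1 0 0 0 0" --pt "9.12 -3 0 0 0 0 0" --pt "9.12 -3 0 0 0 0 0" --pt "0 0 0 2.1 0 0 0" --pt "0 0 1 2.1 0 0 0" --pt "0 0 1 2.1 0 0 0" --pt "0 0 1 2.1 0 0 0" --pt "0 0 1 2.1 0 0 0" --pt "0 0 1 0 0 0 0" --pt "0 0 0.8 0 0 0 0" --pt "0 0 0 0 0 0 0" --pt "0 0 0 0 0 0 0" --pt "0 0 0 0 0 0 0"

```text
time_s: 5.0
position: [0.5475, 0.3494, 0.2002]
ee_rot: [0.501, -0.5, 0.5, 0.5]
ft_force: [0.5, -1.3, 0.3]
finger_gap: 0.301
```

```bash
python3 - <<'E'
from h import *
import cv2
to([.546,.35,.139],[0,1,0])
a=get_image("scene")["color"][80:230,150:350,::-1];cv2.imwrite("pics/s4c.png",cv2.resize(a,None,fx=4,fy=4,interpolation=cv2.INTER_CUBIC))
a=get_image("top")["color"][120:270,150:350,::-1];cv2.imwrite("pics/t4c.png",cv2.resize(a,None,fx=4,fy=4,interpolation=cv2.INTER_CUBIC))
E
```

```text
time 5.0 pos [0.5475 0.3494 0.2002] F [ 0.53 -1.34  0.31] gap 0.30066612365061673
turn deg [-0.07  0.    0.05]
shift now cm [6.12 0.16 0.06] after turn [6.12 0.15 0.06]
```

View pics/s4c.png

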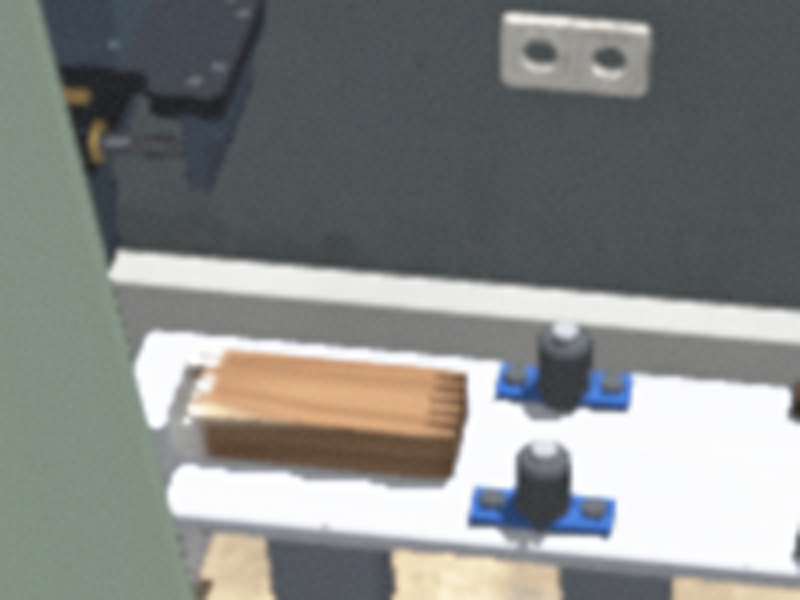

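View pics/t4c.png

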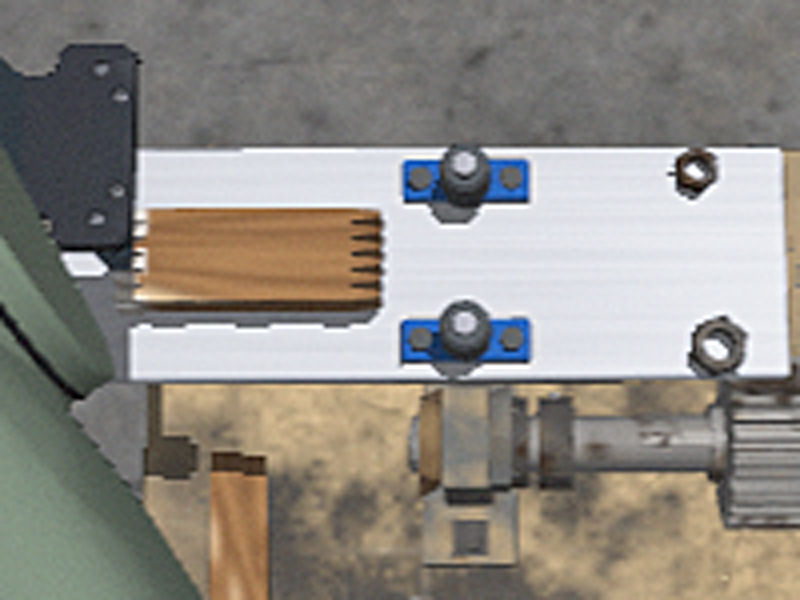

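```bash
python3 - <<'E'
from h import *
np.set_printoptions(precision=4,suppress=True)
t=lambda p:((p[0]+.5)/4-.5+150,(p[1]+.5)/4-.5+120)
s=lambda p:((p[0]+.5)/4-.5+150,(p[1]+.5)/4-.5+80)
for p in[(383,210),(380,302),(147,209),(135,300)]:print("t",bp("top",*t(p),.156))
for p in[(464,164),(465,323)]:print("tp",bp("top",*t(p),.168))
for p in[(466,374),(459,435),(225,350),(195,412)]:print("s",bp("scene",*s(p),.156))
for p in[(565,332),(546,450)]:print("sp",bp("scene",*s(p),.168))
E
```

```text
t [0.5648 0.1826 0.156 ]
t [0.5223 0.1836 0.156 ]
t [0.5655 0.2893 0.156 ]
t [0.5235 0.2934 0.156 ]
tp [0.5828 0.1456 0.168 ]
tp [0.5102 0.1451 0.168 ]
s [0.5619 0.1842 0.156 ]
s [0.5245 0.1814 0.156 ]
s [0.5628 0.2877 0.156 ]
s [0.5232 0.291  0.156 ]
sp [0.5806 0.1447 0.168 ]
sp [0.5081 0.1437 0.168 ]
```

carry_out --pt "0 1.5 0 0 0 0 0" --pt "0 1.5 0 0 0 0 0" --pt "0 1.5 0 0 0 0 0" --pt "0 1.6 0 0 0 0 0" --pt "0 0 0 -0.5 0 0 0" --pt "0 0 0 -0.5 0 0 0" --pt "0 0 0 -0.5 0 0 0" --pt "0 0 0 -0.5 0 0 0" --pt "0 0 0 -0.5 0 0 0" --pt "0 0 0 -0.3 0 0 0" --pt "0 0 0 -0.3 0 0 0" --pt "0 0 0 -0.3 0 0 0" --pt "0 0 0 -0.3 0 0 0" --pt "0 0 0 -0.3 0 0 0" --pt "0 0 0 -0.3 0 0 0" --pt "0 0 0 -0.3 0 0 0" --pt "0 0 0 -0.3 0 0 0" --pt "0 0 0 -0.3 0 0 0" --pt "0 0 0 0 0 0 0"

```text
time_s: 6.68
position: [0.5467, 0.2976, 0.139]
ee_rot: [0.5, -0.5, 0.5, 0.5]
ft_force: [0.6, -0.4, -0.2]
finger_gap: 0.006
```

```bash
cat > look.py <<'E'
from h import *
import cv2,sys
i=sys.argv[1]
to([.546,.35,.139],[0,1,0])
a=get_image("scene")["color"][80:230,150:350,::-1];cv2.imwrite(f"pics/s{i}c.png",cv2.resize(a,None,fx=4,fy=4,interpolation=cv2.INTER_CUBIC))
a=get_image("top")["color"][120:270,150:350,::-1];cv2.imwrite(f"pics/t{i}c.png",cv2.resize(a,None,fx=4,fy=4,interpolation=cv2.INTER_CUBIC))
E
python3 look.py 5
```

```text
time 6.6833 pos [0.5467 0.2976 0.139 ] F [ 0.57 -0.38 -0.21] gap 0.005709649331556831
turn deg [-0.02 -0.02 -0.01]
shift now cm [-0.01  0.07  5.24] after turn [-0.    0.07  5.24]
```

View pics/s5c.png

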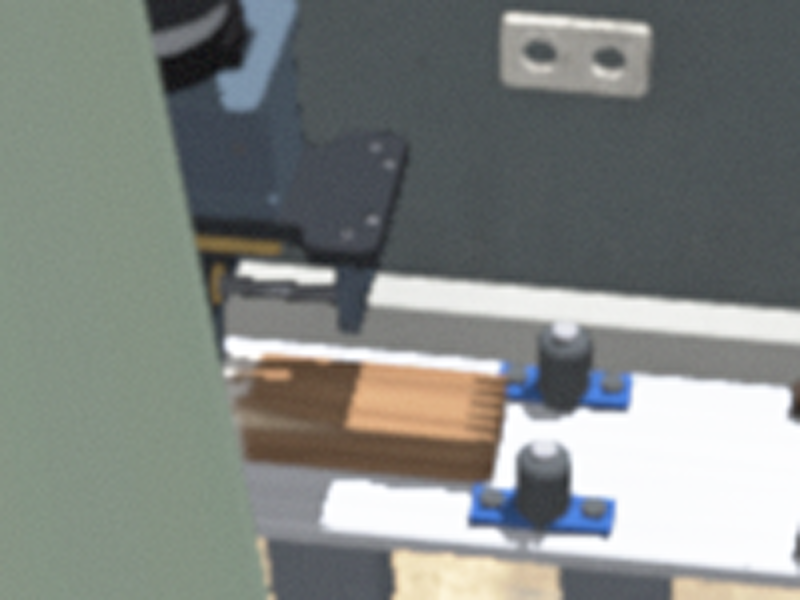

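View pics/t5c.png

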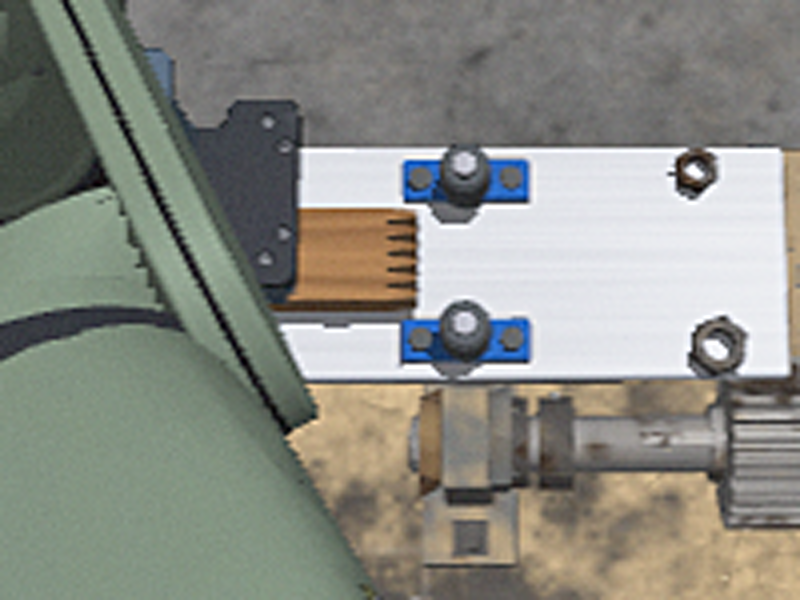

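carry_out --pt "0 0 0 -0.25 0 0 0" --pt "0 0 0 -0.25 0 0 0" --pt "0 0 0 -0.25 0 0 0" --pt "0 0 0 -0.25 0 0 0" --pt "0 0 0 -0.25 0 0 0" --pt "0 0 0 -0.25 0 0 0" --pt "0 0 0 -0.25 0 0 0" --pt "0 0 0 -0.25 0 0 0" --pt "0 0 0 -0.25 0 0 0" --pt "0 0 0 -0.25 0 0 0" --pt "0 0 0 -0.25 0 0 0" --pt "0 0 0 -0.25 0 0 0" --pt "0 0 0 0 0 0 0"

```text
time_s: 7.87
position: [0.5467, 0.2677, 0.139]
ee_rot: [0.5, -0.5, 0.5, 0.5]
ft_force: [1.2, -0.3, 0.6]
finger_gap: 0.004
```

```bash
python3 look.py 6
```

```text
time 7.8667 pos [0.5467 0.2677 0.139 ] F [ 1.16 -0.32  0.63] gap 0.003571105103171462
turn deg [-0.02 -0.02  0.  ]
shift now cm [-0.    0.07  8.23] after turn [0.   0.07 8.23]
```

View pics/s6c.png

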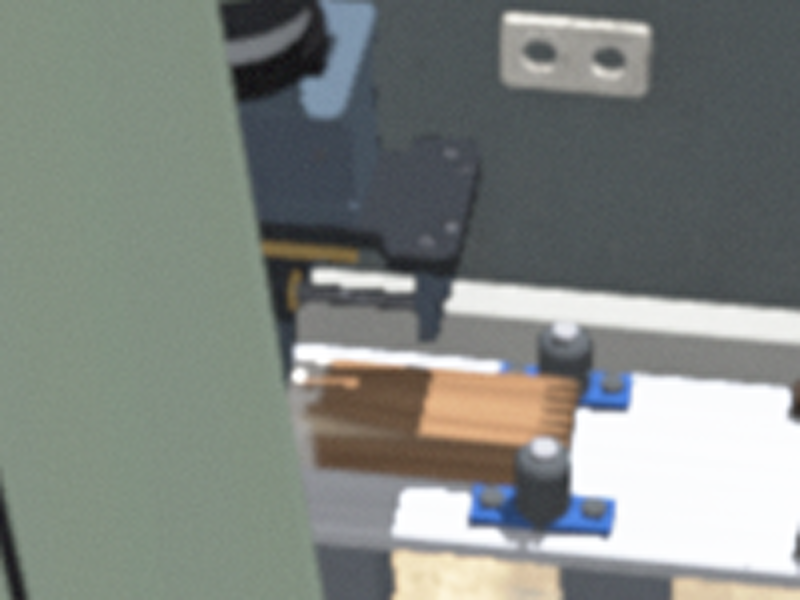

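View pics/t6c.png

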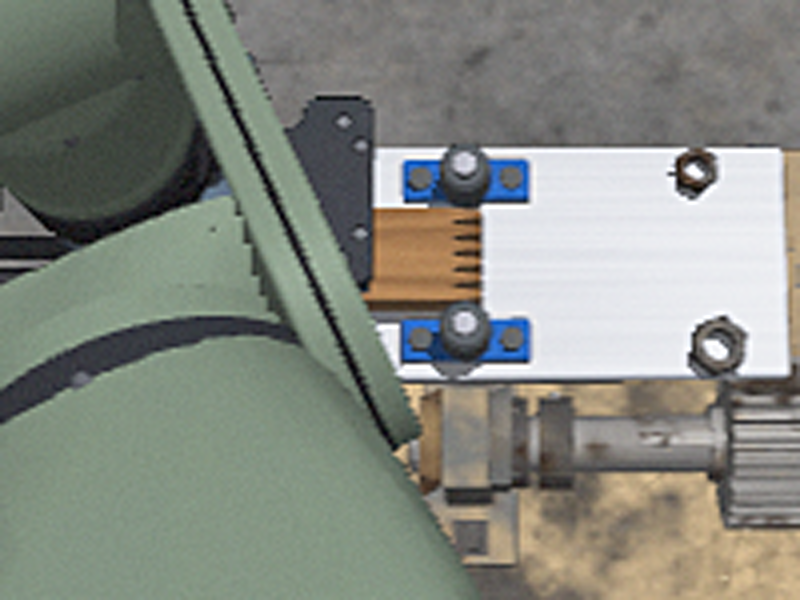

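carry_out --pt "0 0 0 -0.5 0 0 0" --pt "0 0 0 -0.5 0 0 0" --pt "0 0 0 -0.5 0 0 0" --pt "0 0 0 -0.5 0 0 0" --pt "0 0 0 -0.5 0 0 0" --pt "0 0 0 -0.5 0 0 0" --pt "0 0 0 -0.5 0 0 0" --pt "0 0 0 -0.5 0 0 0" --pt "0 0 0 -0.5 0 0 0" --pt "0 0 0 -0.5 0 0 0" --pt "0 0 0 -0.5 0 0 0" --pt "0 0 0 -0.5 0 0 0" --pt "0 0 0 -0.5 0 0 0" --pt "0 0 0 -0.5 0 0 0" --pt "0 0 0 -0.5 0 0 0" --pt "0 0 0 -0.5 0 0 0" --pt "0 0 0 -0.5 0 0 0" --pt "0 0 0 -0.5 0 0 0" --pt "0 0 0 -0.3 0 0 0" --pt "0 0 0 0 0 0 0"

```text
time_s: 9.63
position: [0.5466, 0.1744, 0.1389]
ee_rot: [0.5, -0.5, 0.5, 0.5]
ft_force: [0.1, -0.2, -0.4]
finger_gap: 0.006
```

```bash
python3 look.py 7
```

```text
time 9.6333 pos [0.5466 0.1744 0.1389] F [ 0.08 -0.18 -0.36] gap 0.006413922765593634
turn deg [-0.03 -0.03 -0.01]
shift now cm [-0.02  0.07 17.56] after turn [-1.000e-02  6.000e-02  1.756e+01]
```

View pics/s7c.png

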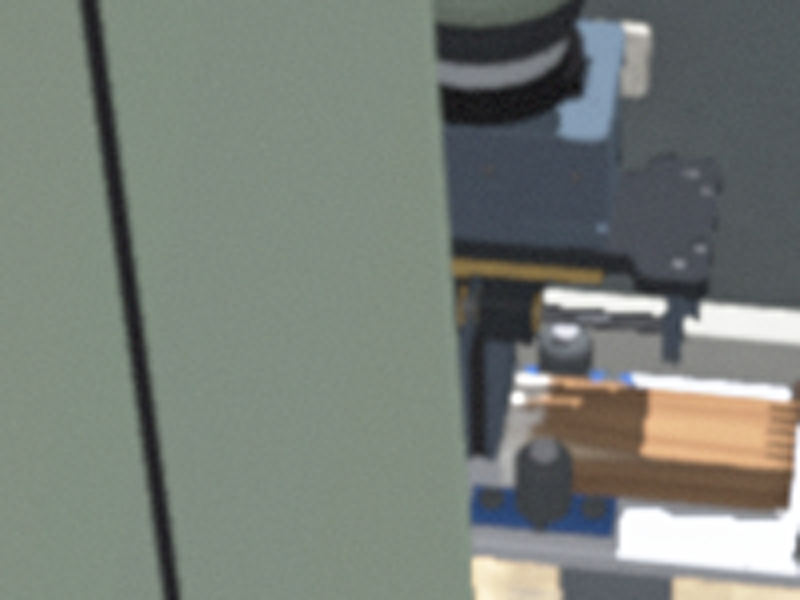

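View pics/t7c.png

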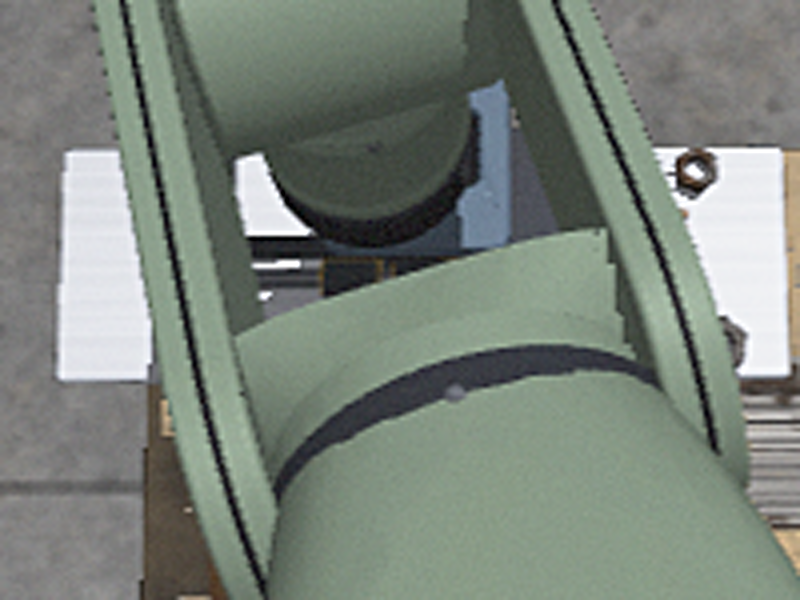

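```bash
python3 - <<'E'
from h import *
s=lambda p:((p[0]+.5)/4-.5+150,(p[1]+.5)/4-.5+80)
for p in[(798,388),(790,468),(520,388),(513,400)]:print("s",bp("scene",*s(p),.156).round(4))
E
```

```text
s [0.5725 0.045  0.156 ]
s [0.5237 0.0463 0.156 ]
s [0.5563 0.1606 0.156 ]
s [0.5485 0.1625 0.156 ]
```

carry_out --pt "0 0 0 -0.4 0 0 0" --pt "0 0 0 -0.4 0 0 0" --pt "0 0 0 -0.4 0 0 0" --pt "0 0 0 -0.4 0 0 0" --pt "0 0 0 -0.4 0 0 0" --pt "0 0 0 -0.4 0 0 0" --pt "0 0 0 -0.4 0 0 0" --pt "0 0 0 -0.4 0 0 0" --pt "0 0 0 -0.3 0 0 0" --pt "0 0 0 -0.3 0 0 0" --pt "0 0 0 -0.25 0 0 0" --pt "0 0 0 -0.15 0 0 0" --pt "0 0 0 -0.1 0 0 0" --pt "0 0 0 0 0 0 0" --pt "0 0 0 0 0 0 0"

```text
time_s: 10.98
position: [0.5467, 0.1322, 0.139]
ee_rot: [-0.5, 0.5, -0.5, -0.5]
ft_force: [-0.3, 0.8, 0.0]
finger_gap: 0.002
```

```bash
sed -i 's/\[80:230,150:350/[80:230,200:400/;s/\[120:270,150:350/[120:270,180:380/' look.py; python3 look.py 8
```

```text
time 10.9833 pos [0.5467 0.1322 0.139 ] F [-0.31  0.79  0.04] gap 0.002225628963881281
turn deg [ 0.   -0.    0.01]
shift now cm [-0.    0.07 21.78] after turn [-0.    0.07 21.78]
```

View pics/s8c.png

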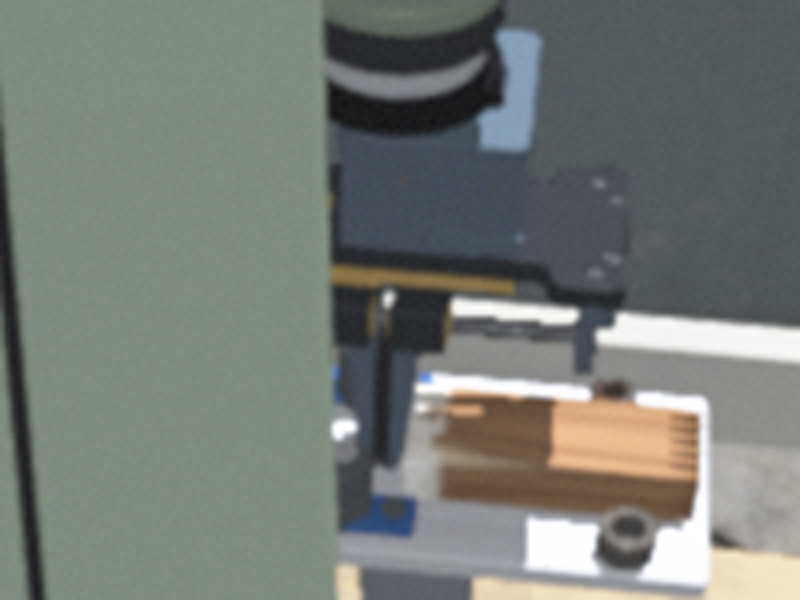

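carry_out --pt "0 0 0 0.5 0 0 0" --pt "0 0 0 1 0 0 0" --pt "0 0 0 1.5 0 0 0" --pt "0 0 0 2 0 0 0" --pt "0 0 0 2 0 0 0" --pt "0 -2 0 1 0 0 0" --pt "0 -2 0 0 0 0 0" --pt "0 -3 0 0 0 0 0" --pt "0 -1 0 2 0 0 0" --pt "0 0 0 3 0 0 0" --pt "0 0 0 3 0 0 0" --pt "0 0 0 3 0 0 0" --pt "0 0 0 3 0 0 0" --pt "0 0 0 3 0 0 0" --pt "0 0 0 2 0 0 0" --pt "0 0 0 0 0 0 0"

```text
time_s: 12.42
position: [0.5456, 0.4074, 0.2181]
ee_rot: [0.499, -0.5, 0.498, 0.502]
ft_force: [-0.2, -0.5, -1.4]
finger_gap: 0.007
```

```bash
python3 look.py 9
```

```text
time 12.4167 pos [0.5456 0.4074 0.2181] F [-0.2  -0.52 -1.38] gap 0.007311685142601041
turn deg [ 0.24  0.13 -0.03]
shift now cm [ 7.89 -0.02 -5.76] after turn [ 7.91 -0.04 -5.74]
```

View pics/s9c.png

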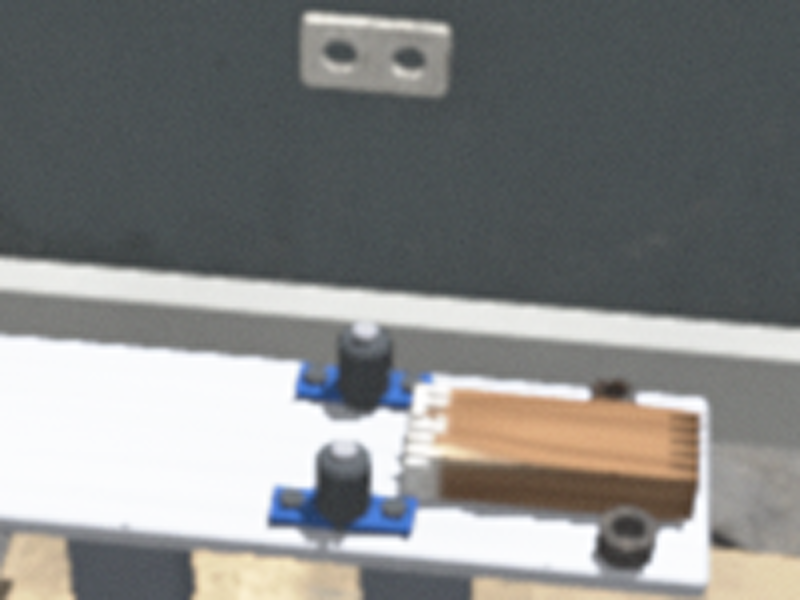

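View pics/t9c.png

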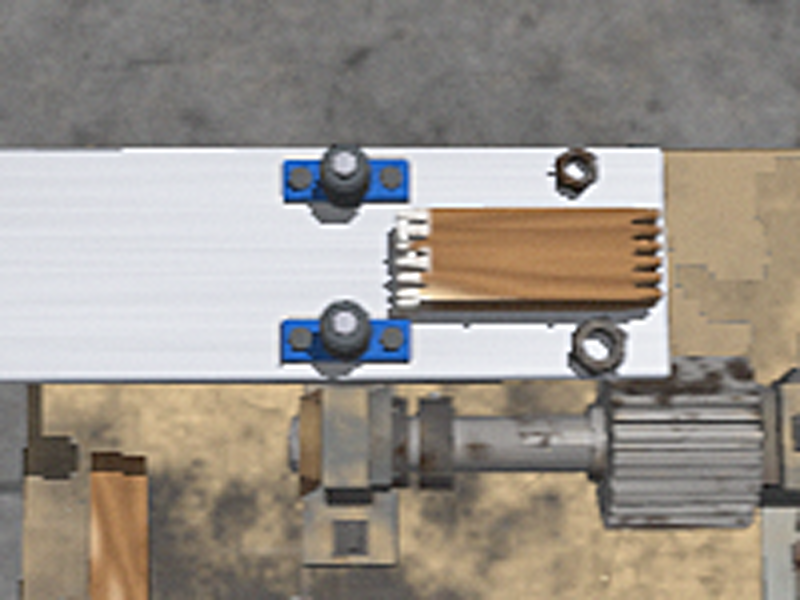

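```bash
python3 - <<'E'
from h import *
t=lambda p:((p[0]+.5)/4-.5+180,(p[1]+.5)/4-.5+120)
s=lambda p:((p[0]+.5)/4-.5+200,(p[1]+.5)/4-.5+80)
for p in[(395,211),(390,303),(658,210),(660,300)]:print("t",bp("top",*t(p),.156).round(4))
for p in[(413,388),(403,462),(697,410)]:print("s",bp("scene",*s(p),.156).round(4))
for p in[(345,163),(345,322)]:print("tp",bp("top",*t(p),.168).round(4))
for p in[(366,332),(345,450)]:print("sp",bp("scene",*s(p),.168).round(4))
E
```

```text
t [0.5642 0.1228 0.156 ]
t [0.5216 0.1252 0.156 ]
t [0.5644 0.0032 0.156 ]
t [0.5226 0.0035 0.156 ]
s [0.5617 0.122  0.156 ]
s [0.5168 0.1215 0.156 ]
s [0.5646 0.0035 0.156 ]
tp [0.5833 0.1451 0.168 ]
tp [0.5107 0.1451 0.168 ]
sp [0.5807 0.1443 0.168 ]
sp [0.5081 0.1441 0.168 ]
```

```bash
python3 -c "
from bench import *
print(hand_in())"
```

```text
the job is handed in; nothing more can be done
None
```

The block is through the gap and lying on the far side. Its trailing end is about 10 mm past the posts, and I handed the job in at about 12.5 s.

- **How it was pushed:** I first squared the block up by pushing its long side with the sides of the open fingers. Then I pushed its trailing end through with the outside of the closed fingers. It was never gripped or lifted. I drew back through the gap, and the arm was clear of everything before I handed in.
- **Last check of the block:** both cameras put the trailing end at y ≈ 0.122–0.124 m, and the posts' far face is at about 0.133 m. The long sides lie in line with the gap to about 0.01 rad in the top view. The leading end is still on the plate, about 7 mm from its edge.
- **Other objects:** the two nuts appear at the same pixels as before. I did not compare the wedge and bolt closely, but the arm never went near them.
- **Forces:** every reading after a move was below about 2 N.
- **What disagreed:** after the squaring push, the block's side appeared 3–4 mm from where the finger width predicted. That left the block about 2 mm off the gap's centre towards the robot. I did not correct it, since it was inside the 3 mm clearance and the block went through freely. The two cameras differ by about 2 mm in x.

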